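Stand the long washed tube in the tall stand

ROBOT

A 6-joint arm with a two-finger parallel gripper is mounted at the origin on the work surface. World frame = base frame: x ahead of the robot, y to its left, z up, the work surface at z = 0. Lengths are in m, angles in rad, forces in N, time in s.
With the tool pointing down it reaches from about 0.275 to 1 m from the base axis. Payload 8.4 kg.
Tool frame: the origin (TCP) lies at the very end of the fingers, on their centre line; the grasp point (between the pads) lies manip.grasp_offset behind it (manip.grasp_offset is the distance from the TCP to the grasp point, in m); z points along the fingers, y is the line along which they close (so a half turn about z gives the same grasp; the last joint's range is limited). The gripper opens to 85 mm and grips with 20 to 120 N. Pads are 22 mm wide; open, the fingers measure 114 mm over their backs; the gripper's body (76 mm by 85 mm) begins 54 mm behind the grasp point. The pads swing forward as they close: fully open they stand 13 mm farther back than shut.
Start: joints at [1.146, 0.353, 1.633, -0, 1.155, -0.002], TCP at [0.256, 0.57, 0.231] pointing down, gripper open.
Joint ranges: [-2.63, 2.63], [-0.92, 2.1], [0.06, 2.66], [-1.3, 4.44], [0, 2.69], [-3.02, 3.02]. Speed limits (rad/s): [2.22, 2.22, 2.79, 3.14, 3.14, 3.14].

INTERFACE

Orientations are given as a 3x3 rotation matrix whose columns are the frame's x, y, z axes.
In Python, from station import manip gives the robot as it stands.
- The arm moves only by the shell command python3 -m pendant 'ROWS' [OPENING]. ROWS is JSON, a list of rows, each a list of 2 entries, a list of its own where there are three numbers: the shift along the world's x, y, z in cm, then the turn about the world's z in degrees. In form: [[[dx, dy, dz], spin], ...]. A call has exactly 10 rows; each row shifts and turns the commanded pose from where the row before left it; what a row does not reach is not made up. A row lasts 1/12 s, in which the tool goes at most 41.7 mm and 7.16 degrees, less where a joint would pass 70% of its speed; a pose out of reach is approached as far as the arm can. A call with a gripper value outside its range is refused whole. OPENING is the closure in counts, from 0 (fully open) to 255 (shut), set as the call begins (- or left out, the last holds). The fingers move at their own pace and stop on an object; the grip force is fixed at half the most. Time passes only in rows, so rows that do not move let the fingers close, or fill a call up. It gives the time, the measured TCP pose, the force, the opening and the grip force at its end, in the units of the state.
- manip.state(): the state, without advancing time (a new reading comes with each control period).
- manip.capture(name): name is "side" or "top" or "wrist"; returns a dict with "img" (384x512x3 uint8, red, green, blue), "range_z" (384x512 float32, m along the optical axis (not along the pixel's ray), 0 where there is no reading), "fov_y" (degrees; the focal length in pixels is half the picture's height over the tangent of half this angle, whatever the lens; pixels are square), "cx", "cy" (the principal point, pixels), "k1" (the pictures are not rectified: a ray, as slopes to the right and down, at radius r is drawn at 1 + k1 r^2 times it, then the intrinsics apply), "origin" and "rotation" of the camera in the world. Camera axes: x right, y up, looking along -z (the intrinsics and any distortion apply to the point x, -y, -z); pixel columns grow to the right and rows downward; lengths in m; the calibration is good to about 2 mm. A picture is of the moment at which its call begins.
- manip.sign_off(): hands the job in; it is judged then, once.
The state is a dict: "clock": time; "qpos": joint angles; "qd": joint speeds; "effort": joint torques, N m; "tcp_pos": TCP position; "orientation": TCP orientation; "ft_force": force on the tool from outside, world axes, zero at the start; "ft_torque": the same for the moment, N m; "width": opening from 0.0 (shut) to 1.0 (fully open); "gripper_force": force on a finger pad.
Only numpy, scipy, OpenCV 4.12 (cv2) and the standard library are available. Lean on these libraries where they do the work, as an engineer would, in place of code of your own. Each camera call takes 0.05 s, during which the arm holds its last target. There are 200 camera calls.

TASK

Two washed, capped tubes lean on slanted steel cradles by the sink. Take the longer tube and slip its foot into the mouth of the taller grey stand while the tube is still leaning about as it lay, then straighten it up inside the stand, lower it until its foot is down on the stand's floor and only then let go. Leave the shorter tube where it is.

Things in the scene. Friction and masses are not known exactly. Their poses are not given: they have to be found in the camera images.
- tube_mid (a point): Middle of the long loose tube, half-way up on its axis. White plastic, closed, 180 mm long over all, 24 mm diameter, about 70 g; its top 32 mm is a grey ribbed screw cap of 30 mm diameter. Its z axis runs along the tube from foot to cap: the flat foot lies 90 mm along -z, the cap's centre 74 mm along +z. Best held by the cap.
- tube_foot (a point): Centre of the long tube's foot, axes as tube_mid. At the start the tube leans 35 degrees from vertical, cap end away from the robot, foot on the stop of a fixed steel cradle whose 36 mm wide forks hold it from below at 25 and 118 mm from the foot; above 126 mm nothing is beside or under it. It lifts freely straight up.
- stand_mouth (a point): Centre of the mouth, level with the rim, of the taller of two fixed grey plastic stands: an upright sleeve 100 mm high on an 84 mm round base; z points up. The bore is 40 mm in diameter, widening over the top 15 mm to 54 mm at the rim (64 mm outside); its floor is 92 mm below the rim. The other stand, 55 mm high, is not used.
- short_mid (a point): Middle of the shorter tube (120 mm long, otherwise alike), leaning on the other cradle; not to be moved. Its z axis runs from foot to cap.
Mind the look-alikes: they are no part of the job. What is shaped like the part that bears tube_mid but black or turquoise is not meant.

How it is judged:
On the way, in this order (a step that is already met when the one before it is completed fails the run):
1. the long tube's foot is inside the stand's mouth, at least 5 mm below the rim, while the tube leans more than 17 degrees (z of tube_foot in the frame of stand_mouth below -0.005 m and horizontal distance between tube_foot and stand_mouth below 0.027 m and angle between tube_mid's own z axis and vertical above 0.3 rad), for 0.1 s.
2. still held, the tube is straightened to within 15 degrees of vertical and lowered until its foot is within 17 mm of the bore's floor (z of tube_foot in the frame of stand_mouth below -0.075 m and horizontal distance between tube_foot and stand_mouth below 0.02 m and angle between tube_mid's own z axis and vertical below 0.26 rad and contact force between the fingers and tube above 0.5 N), for 0.1 s.
At the end, for the whole second after the job is handed in: The long tube stands in the taller stand, released and at rest: foot at least 80 mm below the rim and within 20 mm of the bore's centre, within 15 degrees of upright; the shorter tube is within 25 mm of where it was (z of tube_foot in the frame of stand_mouth below -0.08 m and horizontal distance between tube_foot and stand_mouth below 0.02 m and angle between tube_mid's own z axis and vertical below 0.26 rad and linear speed of tube below 0.03 m/s and distance of short_mid from where it was at the start of the episode below 0.025 m); the robot touches nothing.
It fails at once if the shorter tube is moved more than 25 mm (distance of short_mid from where it was at the start of the episode above 0.025 m).
It also fails if it takes over 45 s, if anything falls off the work surface, if the arm or the gripper's body presses on something with over 40 N, if the wrist force passes 120 N, or if a joint passes its speed limit or range.

## Working session

There is one attempt and no reset: what is moved stays moved. The work goes in short steps, Python scripts to look and compute and a shell command to move; the robot and the scene stay as the last step left them, time stands still between calls to the robot, and variables do not carry over. Pictures are saved under pics/ and viewed, at most 10 in all, crops included, and the job is handed in when it is done.

```bash
mkdir -p pics; ls
cat > h.py <<'E'
import numpy as np, cv2, pickle
from station import manip
def cap(n,f):
    c=manip.capture(n); cv2.imwrite(f'pics/{f}.png',c['img'][:,:,::-1]); pickle.dump(c,open(f'pics/{f}.pkl','wb')); return c
def load(f): return pickle.load(open(f'pics/{f}.pkl','rb'))
def cloud(c):
    h,w=c['range_z'].shape; f=h/2/np.tan(np.radians(c['fov_y'])/2)
    K=np.array([[f,0,c['cx']],[0,f,c['cy']],[0,0,1.]])
    v,u=np.mgrid[:h,:w]
    p=cv2.undistortPoints(np.stack([u,v],-1).reshape(-1,1,2).astype(float),K,np.array([c['k1'],0,0,0,0.])).reshape(h,w,2)
    z=c['range_z']; P=np.stack([p[...,0]*z,-p[...,1]*z,-z],-1)
    return P@np.array(c['rotation']).T+np.array(c['origin'])
E
python3 - <<'E'
from h import *
cs=[cap(n,n+'0') for n in('side','top')]
for c in cs: print(c['origin'],c['fov_y'],c['k1'],(c['range_z']>0).mean())
print(manip.state(),manip.grasp_offset)
cv2.imwrite('pics/both0.png',cv2.resize(np.vstack([c['img'] for c in cs])[:,:,::-1],(400,600)))
E
```

```text
pics
[ 0.27138478 -0.72118326  0.80875407] 55.660209493906144 0.010074129664902334 0.9961649576822916
[ 0.33005782 -0.00857119  1.01483416] 49.178447801933004 -0.041424267411313706 0.9961446126302084
{'clock': 0.1, 'qpos': array([ 1.14562516e+00,  3.53586744e-01,  1.63407612e+00, -8.40906881e-06,
        1.15520415e+00, -2.41433032e-03]), 'qd': array([ 0.00115854,  0.00044717, -0.00190738,  0.00041795, -0.00183866,
        0.00073956]), 'effort': array([ 5.48722983e-04, -6.06355333e+01, -3.42816961e+01,  8.84695351e-05,
        4.07365951e-03, -1.30868654e-05]), 'tcp_pos': array([0.25625203, 0.56957105, 0.23062485]), 'orientation': array([[-9.11962739e-01,  4.10272706e-01, -5.18635198e-04],
       [ 4.10273034e-01,  9.11961996e-01, -1.16407398e-03],
       [-4.61219066e-06, -1.27437413e-03, -9.99999188e-01]]), 'ft_force': array([-0.20121304,  0.0494352 ,  0.13815329]), 'ft_torque': array([-0.02516435, -0.01833967, -0.04162337]), 'gripper_force': 0.0, 'width': 1.0012856004521178} 0.0187
```

View pics/side0.png

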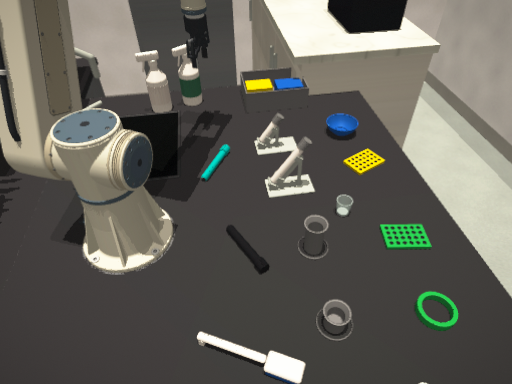

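View pics/top0.png

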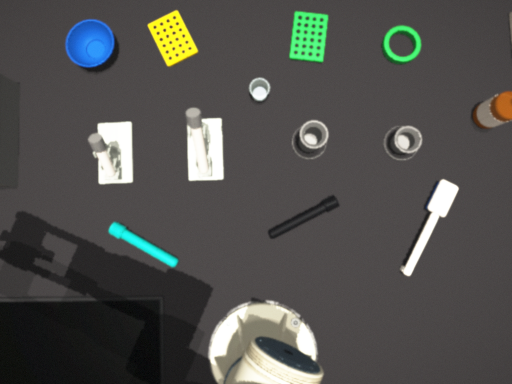

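Top view: the candidates for the long tube are the white tube with a grey cap on the larger cradle (cap 193,117, foot ~205,170), the short white one (cap 97,141), the black one (305,217) and the turquoise one (145,245). The white/grey tube at (200,145) fits because it is the longer of the two on cradles. The stands are at (312,137) and (405,140), and in the side view the one at (315,235) is the taller. I'll crop to confirm and measure from depth.

Run:
```python
from h import *
t=load('top0');s=load('side0');T=cloud(t);S=cloud(s)
a=cv2.resize(t['img'][85:195,80:340],(780,330),interpolation=cv2.INTER_CUBIC)
b=cv2.resize(s['img'][100:265,235:365],(197,250),interpolation=cv2.INTER_CUBIC)
o=np.zeros((580,780,3),np.uint8);o[:330]=a;o[330:,:197]=b
b=cv2.resize(s['img'][130:200,255:325],(250,250),interpolation=cv2.INTER_CUBIC);o[330:,200:450]=b
b=cv2.resize(s['img'][205:265,285:345],(250,250),interpolation=cv2.INTER_CUBIC);o[330:,500:750]=b
cv2.imwrite('pics/crop1.png',o[:,:,::-1])
f=lambda p:np.round(p,3).tolist()
for (u,v) in [(193,113),(194,120),(200,135),(203,150),(206,165),(205,175),(97,141),(312,137),(312,123),(405,140)]: print('top',u,v,f(T[v,u]),t['img'][v,u])
for (u,v) in [(303,147),(297,153),(288,166),(281,175),(279,119)]: print('side',u,v,f(S[v,u]))
C=np.vstack([T.reshape(-1,3),S.reshape(-1,3)])
# stands: points at rim height
c0=T[137,312]
for lo,hi,ctr in((.085,.115,T[137,312]),(.045,.065,T[140,405])):
  for nm,P in(('top',T.reshape(-1,3)),('side',S.reshape(-1,3))):
    m=(np.hypot(*(P[:,:2]-ctr[:2]).T)<.06)&(P[:,2]>lo)&(P[:,2]<hi);q=P[m]
    if len(q)>8:
      print(nm,len(q),'zmax',q[:,2].max(), 'circ',cv2.minEnclosingCircle(q[q[:,2]>np.median(q[:,2])-.005][:,:2].astype(np.float32)))
np.set_printoptions(precision=3,suppress=True)
```

```text
top 193 113 [0.541, 0.125, 0.181] [189 184 175]
top 194 120 [0.527, 0.124, 0.178] [149 146 138]
top 200 135 [0.504, 0.118, 0.136] [251 249 241]
top 203 150 [0.478, 0.118, 0.099] [249 245 237]
top 206 165 [0.45, 0.117, 0.057] [246 241 231]
top 205 175 [0.428, 0.122, 0.042] [248 249 242]
top 97 141 [0.498, 0.341, 0.138] [176 172 162]
top 312 137 [0.517, -0.135, 0.005] [229 225 215]
top 312 123 [0.33, -0.009, 1.015] [140 138 132]
top 405 140 [0.503, -0.36, 0.005] [235 232 225]
side 303 147 [0.529, 0.114, 0.165]
side 297 153 [0.513, 0.117, 0.142]
side 288 166 [0.487, 0.113, 0.099]
side 281 175 [0.466, 0.114, 0.066]
side 279 119 [0.503, 0.339, 0.123]
top 358 zmax 0.10338762886468122 circ ((0.5064634084701538, -0.1272163987159729), 0.031850095838308334)
side 248 zmax 0.10162671935370104 circ ((0.5061566829681396, -0.12753133475780487), 0.03164977207779884)
top 279 zmax 0.05800511962268784 circ ((0.49611490964889526, -0.34953054785728455), 0.032682038843631744)
side 281 zmax 0.05833571482416566 circ ((0.4974246621131897, -0.3483488857746124), 0.032486218959093094)
```

View pics/crop1.png

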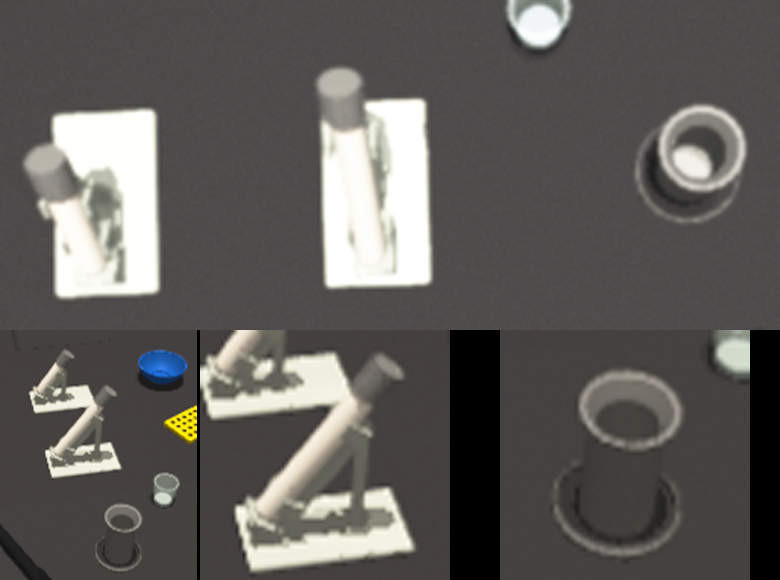

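Confirmed: the larger cradle holds the long tube (white with a grey cap, crop 340,95 to 370,265), and the taller stand is at the right (702,148). Next I'll fit the tube axis.

Run:
```python
from h import *
from scipy.optimize import least_squares
np.set_printoptions(precision=4,suppress=True)
T=cloud(load('top0'));S=cloud(load('side0'))
def fit(P):
    d0=np.array([.574,0,.819]);p0=np.array([.478,.118,.093])
    def r(q,full=False):
        th,az=q[2],q[3];d=np.array([np.sin(th)*np.cos(az),np.sin(th)*np.sin(az),np.cos(th)])
        w=P-np.array([q[0],q[1],.1]);s=w@d;D=np.linalg.norm(w-np.outer(s,d),axis=1)
        return (s,D,d) if full else D
    q=np.array([.48,.118,.61,0.])
    for it in range(8):
        s,D,d=r(q,True);m=(D<.02 if it<3 else abs(D-.012)<.003)&(s>-.035)&(s<.04)
        PP=P[m];P0=P
        def rr(q):
            dd=np.array([np.sin(q[2])*np.cos(q[3]),np.sin(q[2])*np.sin(q[3]),np.cos(q[2])])
            w=PP-np.array([q[0],q[1],.1]);return np.linalg.norm(w-np.outer(w@dd,dd),axis=1)-.012
        q=least_squares(rr,q,loss='soft_l1',f_scale=.002).x
    s,D,d=r(q,True);k=D<.017
    print(m.sum(),q[:2],np.degrees(q[2:]),'rms',np.sqrt(np.mean(rr(q)**2)),'d',d)
    ss=s[k&(s>0)]; top=np.percentile(ss[ss<.13],99.5); tip=np.array([q[0],q[1],.1])+top*d
    print(' tip',tip,'capcentre',tip-.016*d,'foot',tip-.18*d)
for P in(T.reshape(-1,3),S.reshape(-1,3),np.vstack([T.reshape(-1,3),S.reshape(-1,3)])): fit(P)
```

```text
266 [0.489  0.1269] [35.0275  1.4083] rms 0.0009817954905832875 d [0.5738 0.0141 0.8189]
 tip [0.5449 0.1283 0.1798] capcentre [0.5357 0.128  0.1667] foot [0.4416 0.1257 0.0324]
110 [0.4703 0.112 ] [35.2456  0.2967] rms 0.0015696813730960082 d [0.5771 0.003  0.8167]
 tip [0.5323 0.1123 0.1877] capcentre [0.5231 0.1123 0.1746] foot [0.4284 0.1118 0.0407]
425 [0.4892 0.1269] [34.9097  0.4287] rms 0.0010943184237386832 d [0.5723 0.0043 0.8201]
 tip [0.5449 0.1273 0.1798] capcentre [0.5357 0.1272 0.1667] foot [0.4419 0.1265 0.0322]
```

Both fits agree with the 35° lean and put the cap centre near (0.536, 0.127, 0.167). Moving above it.

```bash
python3 -m pendant '[[[1.4,-2.2,0.1],2.5],[[1.4,-2.2,0.1],2.5],[[1.4,-2.2,0.1],2.5],[[1.4,-2.2,0.1],2.5],[[1.4,-2.2,0.1],2.5],[[1.4,-2.2,0.1],2.5],[[1.4,-2.2,0.1],2.5],[[1.4,-2.2,0.1],2.5],[[1.4,-2.2,0.1],2.5],[[1.4,-2.2,0.1],2.3]]' 0
python3 -m pendant '[[[1.4,-2.2,0],0],[[1.4,-2.2,0],0],[[1.4,-2.2,0],0],[[1.4,-2.2,0],0],[[1.4,-2.2,0],0],[[1.4,-2.2,0],0],[[1.4,-2.2,0],0],[[1.4,-2.2,0],0],[[1.4,-2.2,0],0],[[1.4,-2.4,0],0]]'
```

```text
clock: 0.93
tcp_pos: [0.3967, 0.3487, 0.2411]
orientation: [[-1.0, -0.012, -0.0], [-0.012, 1.0, -0.0], [0.0, -0.0, -1.0]]
ft_force: [0.9, -0.3, -0.3]
width: 0.997
gripper_force: 0.0
clock: 1.77
tcp_pos: [0.5368, 0.1269, 0.241]
orientation: [[-1.0, -0.01, -0.001], [-0.01, 1.0, 0.0], [0.001, 0.0, -1.0]]
ft_force: [0.5, 0.9, -0.0]
width: 1.002
gripper_force: 0.0
```

```bash
python3 -m pendant '[[[0,0,-1.2],0],[[0,0,-1.2],0],[[0,0,-1.2],0],[[0,0,-1.2],0],[[0,0,-1.2],0],[[0,0,-1.2],0],[[0,0,-1.0],0],[[0,0,-0.7],0],[[0,0,-0.5],0],[[0,0,0],0]]' 0
python3 -m pendant '[[[0,0,0],0],[[0,0,0],0],[[0,0,0],0],[[0,0,0],0],[[0,0,0],0],[[0,0,0],0],[[0,0,0],0],[[0,0,0],0],[[0,0,0],0],[[0,0,0],0]]' 255
```

```text
clock: 2.6
tcp_pos: [0.5359, 0.128, 0.1462]
orientation: [[-1.0, -0.01, -0.001], [-0.01, 1.0, -0.0], [0.001, -0.0, -1.0]]
ft_force: [-0.0, 0.8, -1.0]
width: 1.0
gripper_force: 0.0
clock: 3.43
tcp_pos: [0.5369, 0.128, 0.1478]
orientation: [[-1.0, -0.01, 0.001], [-0.01, 1.0, 0.0], [-0.001, 0.0, -1.0]]
ft_force: [-0.3, -0.3, 5.7]
width: 0.332
gripper_force: 58.9
```

```bash
python3 -m pendant '[[[0,0,0.6],0],[[0,0,1.0],0],[[0,0,1.3],0],[[0,0,1.5],0],[[0,0,1.5],0],[[0,0,1.5],0],[[0,0,1.5],0],[[0,0,1.4],0],[[0,0,1.0],0],[[0,0,0.7],0]]' 255
python3 -m pendant '[[[0,-0.8,0],0],[[0,-1.2,0],0],[[0,-1.5,0],0],[[0,-1.5,0],0],[[0,-1.5,0],0],[[0,-1.5,0],0],[[0,-1.5,0],0],[[0,-1.2,0],0],[[0,-0.8,0],0],[[0,-0.5,0],0]]'
cat > fit.py <<'E'
from h import *
from scipy.optimize import least_squares
import sys
np.set_printoptions(precision=4,suppress=True)
n=sys.argv[1]
st=manip.state();g=st['tcp_pos']+[0,0,manip.grasp_offset]
t=cap('top','t'+n);s=cap('side','s'+n)
lean=np.radians(float(sys.argv[2]) if len(sys.argv)>2 else 35.)
def ax(q): return np.array([np.sin(q[2])*np.cos(q[3]),np.sin(q[2])*np.sin(q[3]),np.cos(q[2])])
P=[];
for c in(t,s):
    X=cloud(c).reshape(-1,3);P.append(X)
P=np.vstack(P);q=np.array([g[0],g[1],lean,0.])
def geo(q):
    w=P-np.array([q[0],q[1],g[2]]);d=ax(q);u=w@d;return u,np.linalg.norm(w-np.outer(u,d),axis=1)
for it in range(10):
    u,D=geo(q);m=(D<.022 if it<4 else abs(D-.012)<.003)&(u>-.15)&(u<-.035)
    PP=P[m]
    def rr(q):
        w=PP-np.array([q[0],q[1],g[2]]);d=ax(q);return np.linalg.norm(w-np.outer(w@d,d),axis=1)-.012
    q=least_squares(rr,q,loss='soft_l1',f_scale=.002).x
u,D=geo(q);uu=u[(D<.0145)&(u<-.05)&(u>-.19)]
print(m.sum(),'rms',np.sqrt(np.mean(rr(q)**2)),'lean,az',np.degrees(q[2:]),'g',g,'axis at g',q[:2])
foot=np.array([q[0],q[1],g[2]])+np.percentile(uu,1)*ax(q)
print('umin',np.percentile(uu,[0,1,3]),'foot',foot,'foot by 164mm',np.array([q[0],q[1],g[2]])-.164*ax(q),'rel mouth',foot-[.5063,-.1273,.1])
E
python3 fit.py 1
python3 -c "
from h import *
a=load('t1')['img'];b=load('s1')['img']
cv2.imwrite('pics/v1.png',cv2.resize(np.hstack([a[60:260,100:360],b[60:260,180:440]])[:,:,::-1],(780,300)))"
```

```text
clock: 4.27
tcp_pos: [0.5367, 0.128, 0.2689]
orientation: [[-1.0, -0.01, 0.001], [-0.01, 1.0, 0.0], [-0.001, 0.0, -1.0]]
ft_force: [0.8, 0.2, -1.2]
width: 0.334
gripper_force: 59.1
clock: 5.1
tcp_pos: [0.5361, 0.0066, 0.2667]
orientation: [[-1.0, -0.009, -0.001], [-0.009, 1.0, -0.0], [0.001, -0.0, -1.0]]
ft_force: [0.2, 0.6, -0.4]
width: 0.332
gripper_force: 59.2
387 rms 0.0010413051636286256 lean,az [34.9277  0.7308] g [0.5361 0.0066 0.2854] axis at g [0.5352 0.0061]
umin [-0.1638 -0.1607 -0.1583] foot [0.4432 0.0049 0.1537] foot by 164mm [0.4414 0.0049 0.151 ] rel mouth [-0.0631  0.1322  0.0537]
```

View pics/v1.png

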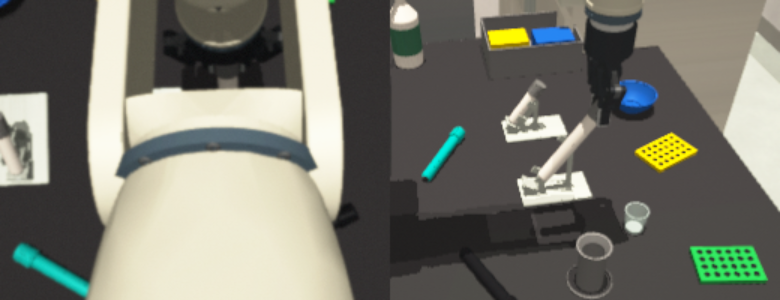

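Side view: the tube is held by the cap (610,105) with its lean unchanged, and the stand is at (590,245). Going over the mouth.

```bash
python3 -m pendant '[[[0.3,-0.7,0],0],[[0.5,-1.2,0],0],[[0.7,-1.6,0],0],[[0.8,-1.7,0],0],[[0.8,-1.8,0],0],[[0.8,-1.8,0],0],[[0.7,-1.6,0],0],[[0.6,-1.4,0],0],[[0.5,-0.9,0],0],[[0.2,-0.5,0],0]]'
python3 -m pendant '[[[0,0,0],0],[[0,0,0],0],[[0,0,-0.4],0],[[0,0,-0.5],0],[[0,0,-0.5],0],[[0,0,-0.5],0],[[0,0,-0.5],0],[[0,0,-0.4],0],[[0,0,-0.2],0],[[0,0,0],0]]'
python3 fit.py 2
```

```text
clock: 6.03
tcp_pos: [0.5962, -0.1254, 0.2671]
orientation: [[-1.0, -0.009, 0.0], [-0.009, 1.0, -0.0], [-0.0, -0.0, -1.0]]
ft_force: [-0.9, 0.2, -0.0]
width: 0.334
gripper_force: 59.2
clock: 6.87
tcp_pos: [0.5951, -0.124, 0.2366]
orientation: [[-1.0, -0.01, -0.001], [-0.01, 1.0, 0.0], [0.001, 0.0, -1.0]]
ft_force: [-0.0, -0.8, -0.2]
width: 0.339
gripper_force: 59.2
412 rms 0.0011255473964725386 lean,az [35.0418  0.5785] g [ 0.5951 -0.124   0.2553] axis at g [ 0.5942 -0.1245]
umin [-0.1624 -0.1606 -0.1574] foot [ 0.502  -0.1255  0.1237] foot by 164mm [ 0.5    -0.1255  0.121 ] rel mouth [-0.0043  0.0018  0.0237]
```

```bash
python3 -m pendant '[[[0,-0.2,-0.3],0],[[0,0,-0.5],0],[[0,0,-0.5],0],[[0,0,-0.5],0],[[0,0,-0.5],0],[[0,0,-0.5],0],[[0,0,-0.5],0],[[0,0,-0.3],0],[[0,0,0],0],[[0,0,0],0]]'
python3 fit.py 3
python3 -c "
from h import *
b=load('s3')['img']
cv2.imwrite('pics/v2.png',cv2.resize(b[120:280,250:400][:,:,::-1],(562,600)))"
```

```text
clock: 7.8
tcp_pos: [0.5954, -0.126, 0.2011]
orientation: [[-1.0, -0.01, -0.0], [-0.01, 1.0, 0.0], [0.0, 0.0, -1.0]]
ft_force: [-0.3, 0.1, -0.8]
width: 0.339
gripper_force: 59.2
383 rms 0.0011155338381125942 lean,az [35.0523  0.8972] g [ 0.5954 -0.126   0.2198] axis at g [ 0.5948 -0.1262]
umin [-0.1895 -0.1873 -0.1805] foot [ 0.4873 -0.1278  0.0664] foot by 164mm [ 0.5006 -0.1276  0.0855] rel mouth [-0.019  -0.0005 -0.0336]
```

View pics/v2.png

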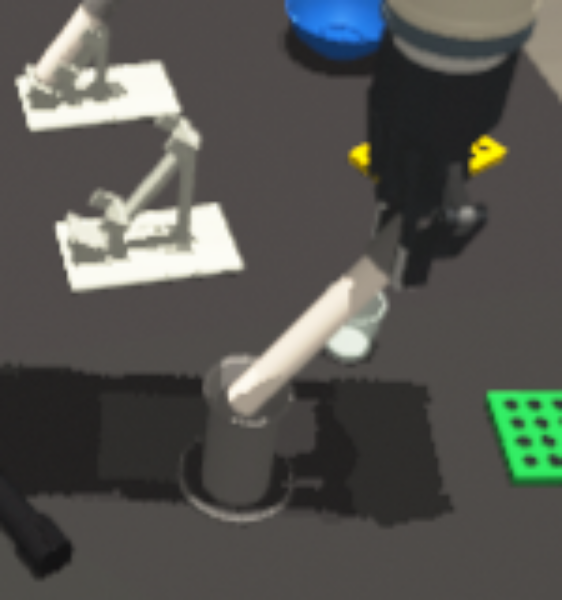

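The foot (240,400) is inside the mouth, about 14 mm below the rim, and the tube leans 35°. Next I straighten it by pulling the cap toward -x against the mouth wall.

```bash
python3 -m pendant '[[[-0.4,0,0.1],0],[[-0.6,0,0.15],0],[[-0.6,0,0.15],0],[[-0.6,0,0.15],0],[[-0.6,0,0.1],0],[[-0.6,0,0.1],0],[[-0.6,0,0.1],0],[[-0.6,0,0.1],0],[[-0.5,0,0.05],0],[[0,0,0],0]]'
python3 fit.py 4 18
```

```text
clock: 8.73
tcp_pos: [0.5533, -0.127, 0.2191]
orientation: [[-1.0, -0.009, 0.023], [-0.009, 1.0, -0.003], [-0.023, -0.003, -1.0]]
ft_force: [16.2, 2.6, 27.8]
width: 0.335
gripper_force: 65.0
369 rms 0.0010321196967007318 lean,az [23.052   0.8589] g [ 0.5533 -0.127   0.2378] axis at g [ 0.5546 -0.1268]
umin [-0.1889 -0.1854 -0.1789] foot [ 0.482  -0.1279  0.0672] foot by 164mm [ 0.4904 -0.1278  0.0869] rel mouth [-0.0243 -0.0006 -0.0328]
```

```bash
python3 -m pendant '[[[0,0,0.3],0],[[-0.1,0,0.3],0],[[-0.4,0,0.2],0],[[-0.4,0,0.15],0],[[-0.4,0,0.15],0],[[-0.4,0,0.1],0],[[-0.4,0,0.1],0],[[-0.4,0,0.1],0],[[-0.4,0,0.1],0],[[-0.2,0,0],0]]'
python3 fit.py 5 14
```

```text
clock: 9.67
tcp_pos: [0.5165, -0.1265, 0.2295]
orientation: [[-1.0, -0.01, 0.01], [-0.01, 1.0, -0.001], [-0.01, -0.002, -1.0]]
ft_force: [6.8, 1.1, 9.8]
width: 0.335
gripper_force: 66.7
383 rms 0.0008440118352976018 lean,az [9.7167 1.9584] g [ 0.5165 -0.1265  0.2482] axis at g [ 0.5192 -0.1267]
umin [-0.1888 -0.1875 -0.1815] foot [ 0.4875 -0.1278  0.0634] foot by 164mm [ 0.4915 -0.1276  0.0865] rel mouth [-0.0188 -0.0005 -0.0366]
```

```bash
python3 -m pendant '[[[-0.3,0,0.1],0],[[-0.4,0,0.1],0],[[-0.4,0,0.1],0],[[-0.4,0,0],0],[[-0.4,0,0],0],[[-0.3,0,0],0],[[-0.2,0,0],0],[[0,0,0],0],[[0,0,0.2],0],[[0,0,0.2],0]]'
python3 fit.py 6 5
```

```text
clock: 10.6
tcp_pos: [0.4893, -0.1261, 0.2335]
orientation: [[-1.0, -0.01, 0.001], [-0.01, 1.0, -0.0], [-0.001, -0.0, -1.0]]
ft_force: [5.1, -1.4, -2.0]
width: 0.335
gripper_force: 64.9
339 rms 0.0008681617575003103 lean,az [ 0.6142 10.9913] g [ 0.4893 -0.1261  0.2522] axis at g [ 0.4937 -0.1261]
umin [-0.1864 -0.1843 -0.1785] foot [ 0.4918 -0.1265  0.0679] foot by 164mm [ 0.492  -0.1264  0.0882] rel mouth [-0.0145  0.0008 -0.0321]
```

```bash
python3 -m pendant '[[[0.4,0,0],0],[[0.5,0,0],0],[[0.5,-0.1,0],0],[[0,0,0],0],[[0,0,-0.3],0],[[0,0,-0.5],0],[[0,0,-0.6],0],[[0,0,-0.6],0],[[0,0,-0.4],0],[[0,0,0],0]]'
python3 fit.py 7 1
```

```text
clock: 11.53
tcp_pos: [0.5026, -0.1268, 0.208]
orientation: [[-1.0, -0.01, -0.002], [-0.01, 1.0, 0.0], [0.002, 0.001, -1.0]]
ft_force: [0.1, -0.1, -0.5]
width: 0.337
gripper_force: 64.9
324 rms 0.0008848198383162086 lean,az [ 1.5312 -5.6802] g [ 0.5026 -0.1268  0.2267] axis at g [ 0.5066 -0.1272]
umin [-0.1446 -0.1436 -0.1417] foot [ 0.5028 -0.1268  0.0831] foot by 164mm [ 0.5022 -0.1268  0.0627] rel mouth [-0.0035  0.0005 -0.0169]
```

```bash
python3 -m pendant '[[[0.2,0,-0.4],0],[[0,0,-0.6],0],[[0,0,-0.7],0],[[0,0,-0.7],0],[[0,0,-0.7],0],[[0,0,-0.7],0],[[0,0,-0.5],0],[[0,0,-0.3],0],[[0,0,-0.2],0],[[0,0,0],0]]'
python3 -m pendant '[[[0,0,-0.1],0],[[0,0,-0.1],0],[[0,0,-0.1],0],[[0,0,-0.1],0],[[0,0,-0.1],0],[[0,0,0],0],[[0,0,0],0],[[0,0,0],0],[[0,0,0],0],[[0,0,0],0]]'
```

```text
clock: 12.47
tcp_pos: [0.5053, -0.127, 0.1609]
orientation: [[-1.0, -0.01, -0.001], [-0.01, 1.0, 0.0], [0.001, 0.0, -1.0]]
ft_force: [-0.3, 0.0, -1.2]
width: 0.336
gripper_force: 64.9
clock: 13.3
tcp_pos: [0.5055, -0.1271, 0.1563]
orientation: [[-1.0, -0.01, 0.0], [-0.01, 1.0, -0.0], [-0.0, -0.0, -1.0]]
ft_force: [-0.1, -0.7, -1.7]
width: 0.331
gripper_force: 64.9
```

```bash
python3 -m pendant '[[[0,0,-0.1],0],[[0,0,-0.1],0],[[0,0,-0.1],0],[[0,0,-0.05],0],[[0,0,0],0],[[0,0,0],0],[[0,0,0],0],[[0,0,0],0],[[0,0,0],0],[[0,0,0],0]]'
```

```text
clock: 14.13
tcp_pos: [0.5055, -0.127, 0.1528]
orientation: [[-1.0, -0.01, 0.0], [-0.01, 1.0, -0.0], [-0.0, -0.0, -1.0]]
ft_force: [0.4, 0.4, -0.2]
width: 0.337
gripper_force: 64.9
```

```bash
python3 -m pendant '[[[0,0,-0.1],0],[[0,0,-0.1],0],[[0,0,-0.05],0],[[0,0,0],0],[[0,0,0],0],[[0,0,0],0],[[0,0,0],0],[[0,0,0],0],[[0,0,0],0],[[0,0,0],0]]'; python3 fit.py 8 1
python3 -c "
from h import *
b=load('s8')['img']
cv2.imwrite('pics/v3.png',cv2.resize(b[120:280,250:400][:,:,::-1],(562,600)))"
```

```text
clock: 14.97
tcp_pos: [0.5054, -0.127, 0.1503]
orientation: [[-1.0, -0.01, -0.0], [-0.01, 1.0, 0.0], [0.0, 0.0, -1.0]]
ft_force: [-0.3, -0.1, -1.1]
width: 0.337
gripper_force: 64.9
199 rms 0.001682300820628068 lean,az [12.0905 57.5341] g [ 0.5054 -0.127   0.169 ] axis at g [ 0.5137 -0.118 ]
umin [-0.1764 -0.1756 -0.1745] foot [ 0.4939 -0.1491 -0.0027] foot by 164mm [ 0.4952 -0.147   0.0086] rel mouth [-0.0124 -0.0218 -0.1027]
```

View pics/v3.png

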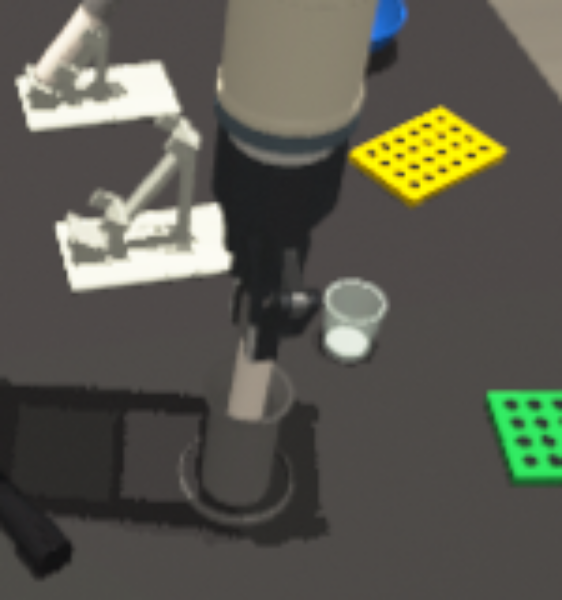

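The tube (255,385) stands upright in the bore. The fit is spoiled here by the stand wall, and there is no floor contact yet. I'll keep lowering until the force shows it.

```bash
for i in 1; do python3 -m pendant '[[[0,0,-0.05],0],[[0,0,-0.05],0],[[0,0,-0.05],0],[[0,0,-0.05],0],[[0,0,-0.05],0],[[0,0,-0.05],0],[[0,0,0],0],[[0,0,0],0],[[0,0,0],0],[[0,0,0],0]]'; done
```

```text
clock: 15.9
tcp_pos: [0.5063, -0.1272, 0.1484]
orientation: [[-1.0, -0.01, 0.002], [-0.01, 1.0, -0.0], [-0.002, -0.0, -1.0]]
ft_force: [-1.2, 0.7, 9.7]
width: 0.332
gripper_force: 66.0
```

The floor is felt (9.7 N). I'll release, then retreat straight up.

```bash
python3 -m pendant '[[[0,0,0.1],0],[[0,0,0],0],[[0,0,0],0],[[0,0,0],0],[[0,0,0],0],[[0,0,0],0],[[0,0,0],0],[[0,0,0],0],[[0,0,0],0],[[0,0,0],0]]' 0
python3 -m pendant '[[[0,0,0.5],0],[[0,0,1],0],[[0,0,1.5],0],[[0,0,1.5],0],[[0,0,1.5],0],[[0,0,1.5],0],[[0,0,1.5],0],[[0,0,1.2],0],[[0,0,0.5],0],[[0,0,0],0]]' 0
python3 -c "
from h import *
b=cap('side','s9')['img'];S=cloud(load('s9'))
w=S.reshape(-1,3);m=(np.hypot(w[:,0]-.506,w[:,1]+.127)<.04)&(w[:,2]>.11)&(w[:,2]<.21);print('top z',np.percentile(w[m],98,axis=0))
m&=w[:,2]>.18;print(m.sum(),w[m].mean(0))
cv2.imwrite('pics/v4.png',cv2.resize(b[100:280,230:410][:,:,::-1],(600,600)))"
```

```text
clock: 16.73
tcp_pos: [0.5054, -0.1271, 0.1483]
orientation: [[-1.0, -0.01, 0.0], [-0.01, 1.0, -0.0], [-0.0, -0.0, -1.0]]
ft_force: [-0.9, 0.6, 0.3]
width: 1.0
gripper_force: 0.0
clock: 17.57
tcp_pos: [0.5062, -0.1272, 0.2572]
orientation: [[-1.0, -0.01, 0.003], [-0.01, 1.0, -0.001], [-0.003, -0.001, -1.0]]
ft_force: [0.6, 0.1, -1.2]
width: 1.0
gripper_force: 0.0
top z [ 0.51977724 -0.11592698  0.18882105]
110 [ 0.50621045 -0.12834481  0.18625364]
```

View pics/v4.png

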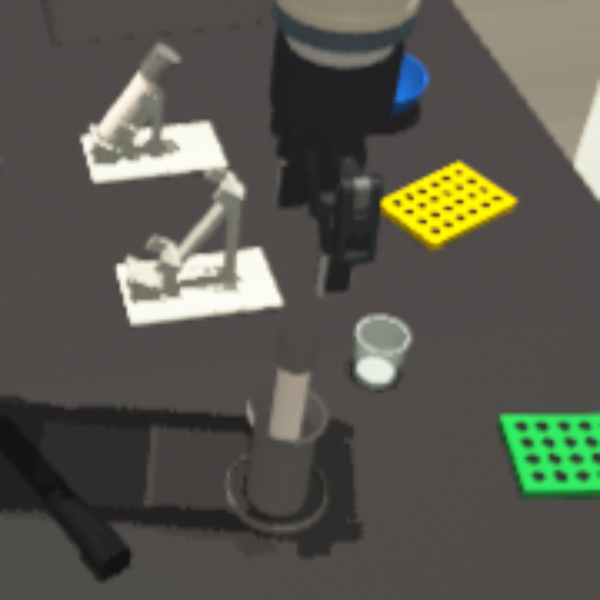

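The tube stands upright (cap 297,345). Its top is at z 0.188 (8 mm floor height + 180 mm tube length), centred at (0.506, -0.128). The gripper is clear and the short tube (135,95) is undisturbed.

```bash
python3 -c "
from station import manip
print(manip.sign_off())"
```

```text
the job is handed in; nothing more can be done
None
```

The long tube went into the taller stand leaning about 35°, was straightened and lowered to the floor, and was released there upright; the short tube was left alone, and the job is handed in (no verdict was returned).

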